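# Print a label for the jar on the scale

### The job

A new label roll is in the printer on the sweets stall's counter: print a label for the jar on the scale. With the closed fingertips, push the printer's open cover down fully shut, then press the raised end of the rocker switch so the printer is on, then press the long bar key on the scale fully down for a moment and let it spring back. Pick nothing up, do not press the round and square keys, and leave the jar on the pan and the things around where they stand.

Things in the scene. Friction and masses are not known exactly. Their poses are not given: they have to be found in the camera images.
- printer: grey plastic label printer, fixed, 190 (its x, depth) x 220 (its y, width) x 115 high to the top of its housing; origin at the centre of its underside; its x axis points to its rear, away from the robot, z up. Hinged cover on the left (+y) part of its top, rocker switch on the right (-y) strip of its top. It turns up to 0.22 rad either way and may stand on the left or the right of the scale
- cover_hinge (a point): middle of the cover's hinge line, fixed on the printer, 119 mm above the counter, at the rear (+x) edge of the cover; the hinge line runs along the printer's y. The frame is the printer's
- cover (a joint): angle of the printer's roll cover in rad: 0 is shut, flat on the housing; it grows as the free front edge rises. It starts standing open at 0.5 to 0.95. The cover is a flat light grey plate 120 long (from the hinge towards the printer's front, -x), 130 wide (y, centred on the hinge point), 8 thick, the hinge in mid-thickness, so that its top is at 123 mm when shut. A stiff hinge (0.12 N m) holds it wherever it is left; 2 to 4 N of push closes it; shut is a firm stop
- cover_edge (a point): middle of the cover's free (front) edge, on its upper face; moves with the cover
- rocker_pivot (a point): pivot of the rocker switch, fixed on the printer, 127 mm above the counter (12 mm above the housing); the pivot line runs along the printer's y. The frame is the printer's
- rocker (a joint): angle of the rocker switch in rad: 0 is off, 0.4 is on (both firm stops). A black tilting plate 50 long (printer's x), 26 wide, 8 thick, the pivot in its middle. Off: its rear end (+x, away from the robot; a small white bar is moulded on it) stands raised by about 5 mm; pressing that end down turns it on. It takes about 3 N on the end, and stays where it is left; it starts at 0 to 0.05
- rocker_on_end (a point): point on the rocker's upper face, 18 mm from the pivot towards the rear end: where to press to switch on; moves with the rocker, down about 7 mm from off to on
- scale: white counter scale, fixed, 210 (its x, depth) x 280 (its y, width) x 55 high, steel weighing pan on its left (+y) part with its top at 62 mm, key panel on its right (-y) part; origin at the centre of its underside; turned up to 0.22 rad either way. Three dark grey keys stand in a column along its x on the panel, 65 mm apart, 90 mm to the right (-y) of its centre; which key is in which place changes
- bar_key_top (a point): centre of the top of the long bar key (print), 24 (x) x 70 (y), its top about 67 mm above the counter (12 above the panel)
- bar_key (a joint): travel of the bar key in m: 0 released, 0.005 fully down; spring key, about 4 N at the bottom (1.2 N to start), springs back when released
- round_key_top (a point): centre of the top of the round key (zero), 28 diameter, same height; to be left alone
- round_key (a joint): travel of the round key in m, 0 released, 0.005 down
- square_key_top (a point): centre of the top of the square key (tare), 25 x 25, same height; to be left alone
- square_key (a joint): travel of the square key in m, 0 released, 0.005 down
- jar_pan_mid (a point): middle (half-way up) of the loose jar of sweets standing on the scale's pan, 70 diameter, 75 high; stays where it is
- jar_side_mid (a point): middle (half-way up) of the loose slim jar standing on the counter just to the right (-y) of the scale's key panel, 54 diameter, 85 high; bystander
- label_roll: loose spare roll of labels standing in front of the printer, 60 diameter, 40 high, origin at its underside; bystander
- card_reader: loose card reader lying at the far side of the counter, 160 x 75 x 30, origin at its underside; bystander
- cup: loose white cup at the far side, 76 diameter, 90 high, origin at its underside; bystander
- jar_back: loose jar of sweets at the far side, 70 diameter, 100 high, origin at its underside; bystander
- plant: loose small potted plant at the far side, 84 diameter, about 150 high, origin at its underside; bystander

How it is judged:
On the way, in this order (a step that is already met when the one before it is completed fails the run):
1. the printer's cover is pushed fully shut (value of joint cover below 0.04 rad), for 0.2 s.
2. the rocker switch is pressed over to on (value of joint rocker above 0.34 rad), for 0.2 s.
3. the long bar key is pressed down (value of joint bar_key above 0.0035 m), for 0.1 s.
At the end, for the whole second after the job is handed in: cover shut (within 0.05 rad), rocker on (above 0.32 of 0.4 rad), all three keys released (under 1.5 mm), the jar on the pan upright within 20 mm of its start, the other loose things within 30 mm of theirs (value of joint cover below 0.05 rad and value of joint rocker above 0.32 rad and value of joint each of bar_key, round_key, square_key below 0.0015 m and not (distance of jar_pan_mid from where it was at the start of the episode above 0.02 m) and angle between jar_pan_mid's own z axis and vertical below 0.15 rad and not (distance of jar_side_mid from where it was at the start of the episode above 0.03 m) and not (distance of label_roll from where it was at the start of the episode above 0.03 m) and not (distance of card_reader from where it was at the start of the episode above 0.03 m) and not (distance of cup from where it was at the start of the episode above 0.03 m) and not (distance of jar_back from where it was at the start of the episode above 0.03 m) and not (distance of plant from where it was at the start of the episode above 0.03 m)); the robot touches nothing.
It fails at once if out of order: the rocker switched over while the cover is open, or the bar key pressed before the cover is shut and the printer on ((value of joint rocker above 0.2 rad and value of joint cover above 0.1 rad) or (value of joint bar_key above 0.0025 m and (value of joint rocker below 0.3 rad or value of joint cover above 0.1 rad))).
It fails at once if the round or the square key is pressed (value of joint any of round_key, square_key above 0.0025 m).
It fails at once if the cover is lifted further open (value of joint cover above 1.2 rad).
It fails at once if the jar on the pan is moved, lifted or tipped (over 20 mm) (distance of jar_pan_mid from where it was at the start of the episode above 0.02 m or angle between jar_pan_mid's own z axis and vertical above 0.3 rad).
It fails at once if another loose thing is moved or lifted (over 30 mm) (distance of any of jar_side_mid, label_roll, card_reader, cup, jar_back, plant from where it was at the start of the episode above 0.03 m).
It also fails if it takes over 56 s, if anything falls off the work surface, if the arm or the gripper's body presses on something with over 40 N, if the wrist force passes 120 N, or if a joint passes its speed limit or range.

### The arm

A 6-joint arm with a two-finger parallel gripper is mounted at the origin on the work surface. World frame = base frame: x ahead of the robot, y to its left, z up, the work surface at z = 0. Lengths are in m, angles in rad, forces in N, time in s.
With the tool pointing down it reaches from about 0.325 to 0.925 m from the base axis. Payload 3.1 kg.
Tool frame: the origin (TCP) lies at the very end of the fingers, on their centre line; the grasp point (between the pads) lies 19 mm behind it; x points along the fingers, z is the direction in which the jaws open and shut, and the axes are right-handed (so a half turn about x gives the same grasp; the last joint's range is limited). The gripper opens to 85 mm and grips with 20 to 120 N. Pads are 22 mm wide; open, the fingers measure 114 mm over their backs; the gripper's body (76 mm by 85 mm) begins 54 mm behind the grasp point. The pads swing forward as they close: fully open they stand 13 mm farther back than shut.
Start: joints at [-1.263, 0.217, 1.613, -0, 1.311, -0.112], TCP at [0.255, -0.571, 0.231] pointing down, gripper open.
Joint ranges: [-2.75, 2.75], [-0.78, 2.1], [0.31, 2.55], [-1.13, 4.27], [0.13, 2.63], [-2.58, 2.58]. Speed limits (rad/s): [2.79, 2.79, 3.14, 3.14, 3.14, 3.14].

### API

Orientations are given as a unit quaternion [x, y, z, w].
In Python, from station import get_state, optics, hand_in gives the robot as it stands. The module is installed in compiled form; this text tells all that it offers.
- The arm moves only by the tool step_arm, never from a script. Its argument "increments" is a list that holds one entry, the list of rows, each a list of 5 numbers: the gripper command: -1 is fully open, 1 is shut, values between are in proportion, then the shift along the tool's x, y, z in mm, then the turn about the tool's x in degrees. In form: [[[gripper, x, y, z, turn], ...]]. A call has 1 to 20 rows; each row is the pose to reach, as a shift and turn from the pose measured when the call began, along the tool's axes at that moment; what a row does not reach only later rows make up. A row lasts 1/12 s, in which the tool goes at most 41.7 mm and 7.16 degrees, less where a joint would pass 70% of its speed; a pose out of reach is approached as far as the arm can. A call with a gripper value outside its range is refused whole. The fingers move at their own pace and stop on an object; "newtons" is the grip in N (left out, the last holds). Time passes only in rows, so rows that repeat a pose let the fingers close. It gives the time, the measured TCP pose, the force and the opening at its end, in the units of the state.
- get_state(): the state, without advancing time (a new reading comes with each control period).
- optics.snapshot(name): name is "scene" or "side" or "wrist"; returns a dict with "img" (420x560x3 uint8, red, green, blue), "K" (3x3 intrinsics, pixels), "k1" (the pictures are not rectified: a ray, as slopes to the right and down, at radius r is drawn at 1 + k1 r^2 times it, then the intrinsics apply), "extrinsics" (4x4, takes a point from camera to world coordinates). Camera axes: x right, y down, z forward; pixel columns grow to the right and rows downward; lengths in m; the calibration is good to about 2 mm. A picture is of the moment at which its call begins. There is no depth.
- hand_in(): hands the job in, once; it reports no verdict.
The state is a dict: "clock": time; "q": joint angles; "dq": joint speeds; "tau": joint torques, N m; "tcp_pos": TCP position; "eef_rot": TCP orientation; "ft_force": force on the tool from outside, world axes, zero at the start; "wrist_torque": the same for the moment, N m; "width": finger opening in m.
Only numpy, scipy, OpenCV 4.12 (cv2) and the standard library are available. Lean on these libraries where they do the work, as an engineer would, in place of code of your own. Each camera call takes 0.05 s, during which the arm holds its last target.

## Working session

There is one attempt and no reset: what is moved stays moved. The work goes in short steps, Python scripts to look and compute and a tool call to move; the robot and the scene stay as the last step left them, time stands still between calls to the robot, and variables do not carry over. Pictures are saved under pics/ and viewed, and the job is handed in when it is done.

Besides the shell and the picture viewer there is one more tool, called after "Emit:" as name([rows], argument=value, ...), one row to a line, values as JSON. step_arm: Moves the arm, as the interface text tells. Its arguments: {"type":"object","properties":{"increments":{"type":"array","items":{"type":"array","items":{"type":"array","items":{"type":"number"}}}},"newtons":{"type":"number"}},"required":["increments"]}

```bash
mkdir -p pics; python3 - <<'E'
from station import get_state, optics
import cv2,pickle
print(get_state())
for n in ["scene","side","wrist"]:
    s=optics.snapshot(n); pickle.dump(s,open(f"{n}0.pkl","wb"))
    cv2.imwrite(f"pics/{n}0.png",s["img"][:,:,::-1]); print(n,s["K"],s["k1"],s["extrinsics"])
E
```

```text
{'clock': 0.0, 'q': array([-1.26319939e+00,  2.17770361e-01,  1.61496450e+00, -1.23819682e-06,
        1.31125878e+00, -1.12202285e-01]), 'dq': array([ 1.65403751e-04, -2.57015351e-04,  1.59076555e-03, -1.75016393e-03,
       -5.31134316e-06,  3.69802823e-04]), 'tau': array([ 3.05498788e-04, -3.96850777e+01, -3.03851545e+01, -3.11090926e-04,
        9.59686353e-03,  2.52066394e-07]), 'tcp_pos': array([ 0.25450434, -0.56993659,  0.22994234]), 'eef_rot': array([ 0.3853832 ,  0.59386261, -0.38430618,  0.59255021]), 'ft_force': array([0.60056412, 0.34579567, 0.02918824]), 'wrist_torque': array([0.04227139, 0.04486284, 0.04360206]), 'width': 0.08540680126999069}
scene [[519.24462866   0.         275.65328352]
 [  0.         519.24462866 208.42472863]
 [  0.           0.           1.        ]] -0.10439421178762263 [[-0.17271205  0.56682747 -0.80552912  1.45473816]
 [ 0.98491993  0.10782447 -0.13530196  0.07486368]
 [ 0.01016288 -0.81674996 -0.57690226  0.74009021]
 [ 0.          0.          0.          1.        ]]
side [[379.54530897   0.         279.26329404]
 [  0.         379.54530897 210.53432004]
 [  0.           0.           1.        ]] -0.00834899318396521 [[-0.93792918 -0.18371092  0.29417538  0.313483  ]
 [-0.34674913  0.5146558  -0.78415206  0.58105159]
 [-0.00734177 -0.83748415 -0.54641229  0.56601018]
 [ 0.          0.          0.          1.        ]]
wrist [[339.10381476   0.         278.10113028]
 [  0.         339.10381476 212.39611193]
 [  0.           0.           1.        ]] 0.005590252144145075 [[ 0.407369   -0.8711129  -0.27424953  0.32611596]
 [-0.91325948 -0.38947256 -0.11944973 -0.53906559]
 [-0.00275846  0.2991211  -0.95421117  0.37306898]
 [ 0.          0.          0.          1.        ]]
```

View pics/scene0.png

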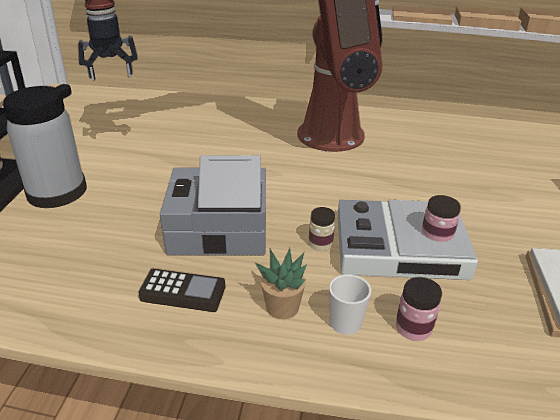

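View pics/side0.png

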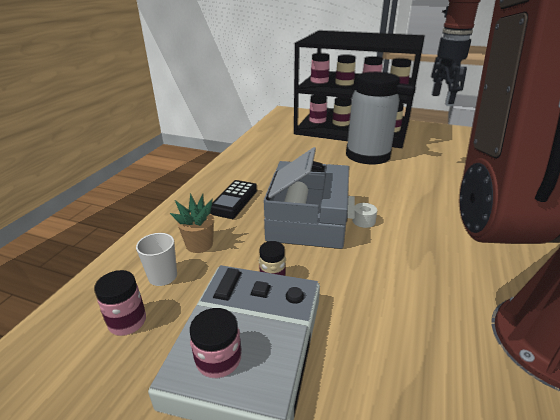

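View pics/wrist0.png

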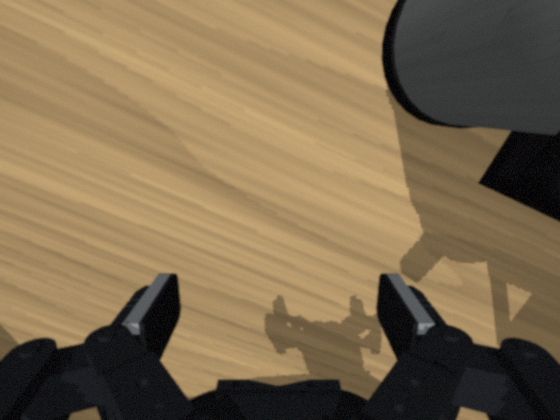

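The scene view looks from the far side: the printer is around pixel (215,210), with its cover standing open and its rocker at (182,187). The scale's bar key is at (366,243), the farthest from the robot. I'll enlarge both.

```bash
python3 - <<'E'
import cv2
a=cv2.imread("pics/scene0.png"); b=cv2.imread("pics/side0.png")
cv2.imwrite("pics/c1.png",cv2.resize(a[145:265,150:280],None,fx=5,fy=5,interpolation=cv2.INTER_CUBIC))
cv2.imwrite("pics/c2.png",cv2.resize(a[190:290,330:480],None,fx=5,fy=5,interpolation=cv2.INTER_CUBIC))
cv2.imwrite("pics/c3.png",cv2.resize(b[140:250,255:385],None,fx=5,fy=5,interpolation=cv2.INTER_CUBIC))
cv2.imwrite("pics/c4.png",cv2.resize(b[235:420,150:330],None,fx=3,fy=3,interpolation=cv2.INTER_CUBIC))
E
```

```text
(no output)
```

View pics/c1.png

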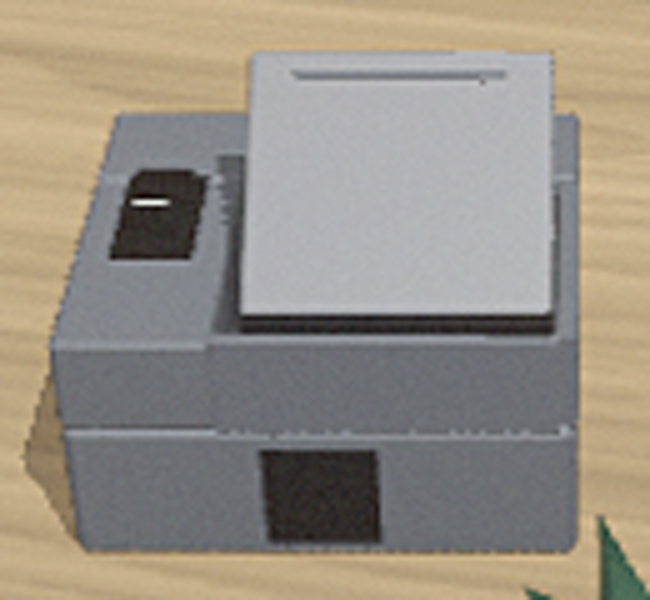

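View pics/c2.png

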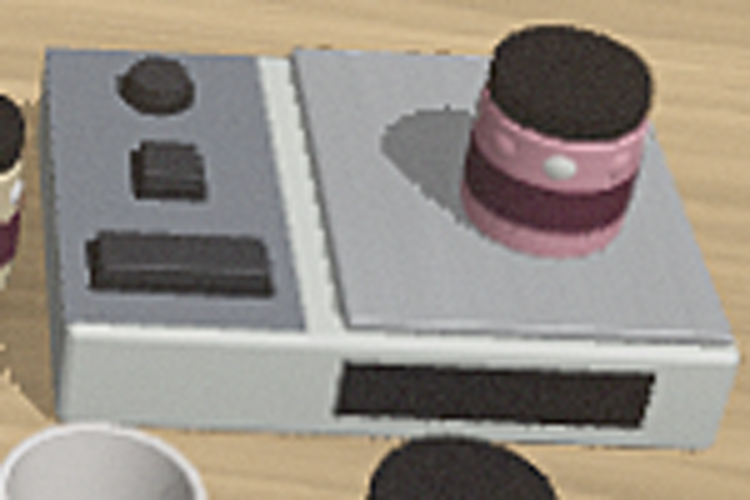

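View pics/c3.png

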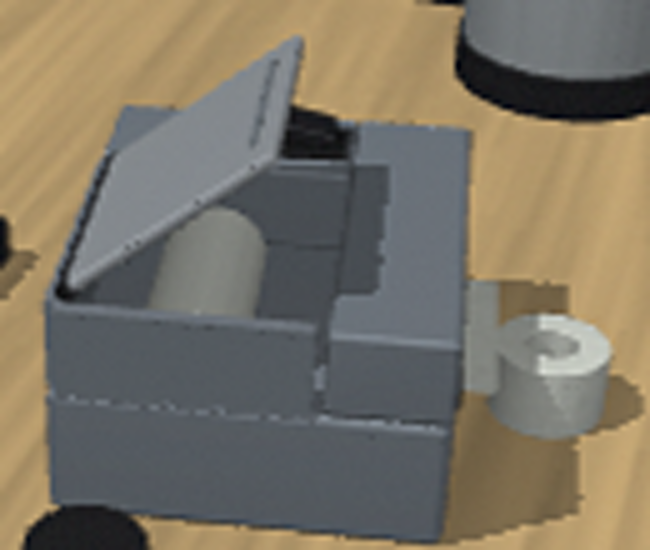

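View pics/c4.png

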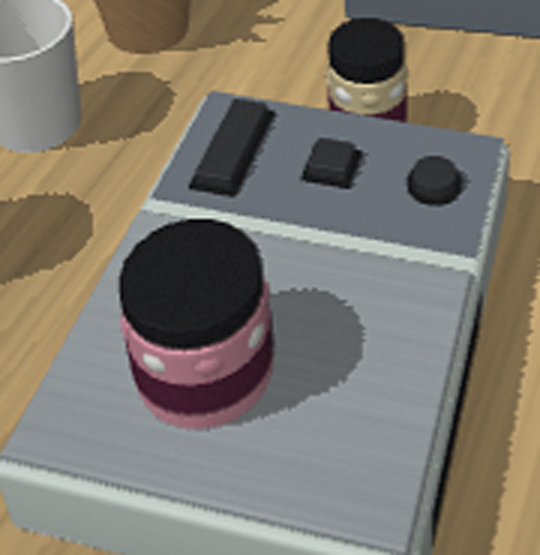

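```bash
cat > h.py <<'E'
import numpy as np,pickle,cv2
from scipy.optimize import least_squares
def load(n): return pickle.load(open(n,"rb"))
def proj(s,P):
    P=np.atleast_2d(P); E=np.linalg.inv(s["extrinsics"]); c=P@E[:3,:3].T+E[:3,3]
    return cv2.projectPoints(c,np.zeros(3),np.zeros(3),s["K"],np.array([s["k1"],0,0,0.]))[0][:,0]
def ray(s,uv):
    x=cv2.undistortPoints(np.array([[uv]],float),s["K"],np.array([s["k1"],0,0,0.]))[0,0]
    E=s["extrinsics"]; d=E[:3,:3]@np.array([x[0],x[1],1]); return E[:3,3],d
def onz(s,uv,z):
    o,d=ray(s,uv); return o+d*(z-o[2])/d[2]
def Rz(a): return np.array([[np.cos(a),-np.sin(a),0],[np.sin(a),np.cos(a),0],[0,0,1]])
def tri(s1,uv1,s2,uv2):
    o1,d1=ray(s1,uv1);o2,d2=ray(s2,uv2)
    t=np.linalg.lstsq(np.stack([d1,-d2],1),o2-o1,rcond=None)[0]
    a=o1+d1*t[0];b=o2+d2*t[1]; return (a+b)/2,np.linalg.norm(a-b)
E
cat > fit.py <<'E'
from h import *
sc,sd=load("scene0.pkl"),load("side0.pkl")
C1=lambda u,v:(150+(u-2)/5,145+(v-2)/5)
C2=lambda u,v:(330+(u-2)/5,190+(v-2)/5)
C3=lambda u,v:(255+(u-2)/5,140+(v-2)/5)
C4=lambda u,v:(150+(u-1)/3,235+(v-1)/3)
pr=[(sc,(95,-110,115),C1(53,347)),(sc,(95,110,115),C1(578,338)),(sc,(95,110,0),C1(578,550)),(sc,(95,-110,0),C1(85,551)),(sc,(-95,-110,115),C1(117,115)),(sc,(-95,110,115),C1(578,117)),
(sd,(-95,110,0),C3(440,541)),(sd,(-95,110,115),C3(463,345)),(sd,(-95,-110,115),C3(470,130)),(sd,(95,110,115),C3(50,303)),(sd,(95,110,0),C3(50,503)),(sd,(95,-110,115),C3(125,105))]
cv=[(sc,1,-65,C1(250,52)),(sc,1,65,C1(553,53)),(sc,0,-65,C1(240,313)),(sc,0,65,C1(553,313)),
(sd,1,-65,C3(300,38)),(sd,1,65,C3(275,160)),(sd,0,65,C3(70,288)),(sd,0,-65,C3(115,155))]
def res(p):
    x,y,a,hx,hy,th=p; r=[]
    for s,P,uv in pr: r.append(proj(s,Rz(a)@(np.array(P)/1000)+[x,y,0])[0]-uv)
    for s,e,yy,uv in cv:
        P=np.array([hx,hy+yy/1000,.119])+.12*e*np.array([-np.cos(th),0,np.sin(th)])+.004*np.array([np.sin(th),0,np.cos(th)])
        r.append(proj(s,Rz(a)@P+[x,y,0])[0]-uv)
    return np.concatenate(r)
f=least_squares(res,[.6,-.2,0,.06,.03,.7],loss="soft_l1"); print("printer",f.x.round(4)); print(res(f.x).reshape(-1,2).round(1).tolist())
x,y,a,hx,hy,th=f.x
W=lambda P:Rz(a)@np.array(P)+[x,y,0]
print("hinge",W([hx,hy,.119]),"edge",W([hx-.12*np.cos(th)+.004*np.sin(th),hy,.119+.12*np.sin(th)+.004*np.cos(th)]))
# rocker
for uv in [(150,203),(110,258),(190,258),(140,170),(208,175)]:
    P=onz(sc,C1(*uv),.135 if uv[1]==203 else (.115 if uv[1]>250 else .129)); print("rk",uv,P.round(4),(Rz(-a)@(P-[x,y,0])).round(4))
# scale: panel/case corners
sp=[(sc,(-105,-140,55),C2(45,48)),(sc,(105,-140,55),C2(68,333)),(sc,(105,140,55),C2(738,345)),(sc,(105,-140,0),C2(62,418)),(sc,(105,140,0),C2(708,448)),(sd,(-105,-140,55),C4(508,145)),(sd,(105,-140,55),C4(210,92)),(sd,(105,140,55),C4(3,462))]
kp=[(sc,-1,(0),C2(155,75)),(sc,0,0,C2(173,155)),(sc,1,0,C2(182,252)),(sd,-1,0,C4(434,172)),(sd,0,0,C4(333,155)),(sd,1,0,C4(235,142))]
def rs(p):
    x,y,a=p; r=[]
    for s,P,uv in sp: r.append(proj(s,Rz(a)@(np.array(P)/1000)+[x,y,0])[0]-uv)
    for s,k,_,uv in kp: r.append(proj(s,Rz(a)@np.array([k*.065,-.09,.067])+[x,y,0])[0]-uv)
    return np.concatenate(r)
g=least_squares(rs,[.6,.2,0],loss="soft_l1"); print("scale",g.x.round(4)); print(rs(g.x).reshape(-1,2).round(1).tolist())
for k in (-1,0,1): print("key",k,Rz(g.x[2])@np.array([k*.065,-.09,.067])+[g.x[0],g.x[1],0])
E
python3 fit.py
```

```text
printer [ 0.531  -0.2149  0.1886  0.0841  0.0344  0.6458]
[[-1.4, -0.4], [0.4, 1.3], [0.4, 1.6], [-1.4, 1.3], [-0.6, -1.2], [0.4, -1.6], [1.1, 1.7], [1.0, -0.1], [0.8, -1.3], [-1.5, 1.3], [-0.1, 1.6], [-0.4, -0.9], [0.1, -0.2], [0.4, -0.4], [-0.2, 1.1], [0.2, 1.1], [1.6, -0.6], [1.4, -0.5], [-1.0, -0.5], [-0.3, 0.1]]
hinge [ 0.60712746 -0.16532231  0.119     ] edge [ 0.5153545  -0.1828401   0.19441121]
rk (150, 203) [ 0.563  -0.2857  0.135 ] [ 0.0182 -0.0756  0.135 ]
rk (110, 258) [ 0.5789 -0.3005  0.115 ] [ 0.0309 -0.0931  0.115 ]
rk (190, 258) [ 0.5724 -0.2664  0.115 ] [ 0.031  -0.0584  0.115 ]
rk (140, 170) [ 0.529  -0.3024  0.129 ] [-0.0184 -0.0856  0.129 ]
rk (208, 175) [ 0.5274 -0.2713  0.129 ] [-0.0141 -0.0548  0.129 ]
scale [0.5136 0.2034 0.1289]
[[-0.8, -1.5], [0.1, -0.8], [2.0, 1.1], [-1.0, 2.2], [1.7, 0.3], [2.3, -2.5], [-1.6, -0.5], [-2.1, 3.6], [0.4, -0.7], [-0.5, 0.2], [0.5, -0.6], [1.7, -0.9], [0.8, -0.7], [0.1, -1.7]]
key -1 [0.46066703 0.10581294 0.067     ]
key 0 [0.52512801 0.11416652 0.067     ]
key 1 [0.58958898 0.1225201  0.067     ]
```

```bash
python3 - <<'E'
from h import *
from scipy.spatial.transform import Rotation as R
from station import get_state
s=get_state(); Q=R.from_quat(s["eef_rot"]).as_matrix(); print(Q.round(3))
sc,sd=load("scene0.pkl"),load("side0.pkl")
for n,uv in [("jugL",(25,195)),("jugR",(86,185))]: print(n,onz(sc,uv,.0).round(3))
print("jugside",onz(sd,(347,157),0).round(3),onz(sd,(394,150),0).round(3),"jugtop",tri(sc,(35,98),sd,(376,85)))
print("panjar top",onz(sc,(443,204),.137).round(3),"sidejar",onz(sc,(322,214),.085).round(3),onz(sd,(272,250),.085).round(3))
print("roll",onz(sd,(366,209),.04))
t=s["tcp_pos"]
for T in [(.33,-.36,.26),(.5286,-.1803,.26),(.5626,-.2842,.2)]: print(T,(Q.T@(np.array(T)-t)*1000).round(1))
E
```

```text
[[-0.001  0.913  0.408]
 [ 0.002  0.408 -0.913]
 [-1.     0.    -0.002]]
jugL [ 0.484 -0.752  0.   ]
jugR [ 0.409 -0.613  0.   ]
jugside [ 0.515 -0.629  0.   ] [ 0.368 -0.744  0.   ] jugtop (array([ 0.4494088 , -0.67051267,  0.25125926]), np.float64(0.02048526359258305))
panjar top [0.532 0.272 0.137] sidejar [0.542 0.023 0.085] [0.536 0.031 0.085]
roll [ 0.39120269 -0.25475503  0.04      ]
(0.33, -0.36, 0.26) [ -29.4  154.5 -161.2]
(0.5286, -0.1803, 0.26) [ -29.2  409.1 -244.3]
(0.5626, -0.2842, 0.2) [  30.6  397.8 -135.5]
```

Emit:
step_arm([
  [[1, -30, 155, -160, 7], [1, -30, 155, -160, 13], [1, -30, 155, -160, 13], [1, -30, 155, -160, 13], [1, -30, 155, -160, 13], [1, -30, 155, -160, 13], [1, -30, 155, -160, 13], [1, -30, 409, -244, 13], [1, -30, 409, -244, 13], [1, -30, 409, -244, 13], [1, -30, 409, -244, 13], [1, -30, 409, -244, 13], [1, -30, 409, -244, 13], [1, -30, 409, -244, 13], [1, -30, 409, -244, 13], [1, -30, 409, -244, 13], [1, -30, 409, -244, 13]],
], newtons=40)

```text
clock: 1.57
tcp_pos: [0.5279, -0.1817, 0.2602]
eef_rot: [0.45, 0.547, -0.45, 0.545]
ft_force: [-0.5, 0.6, -0.2]
width: -0.0001
```

```bash
python3 - <<'E'
from station import get_state, optics
import cv2,pickle
from scipy.spatial.transform import Rotation as R
g=get_state();print(g["tcp_pos"],g["ft_force"],g["width"]);print(R.from_quat(g["eef_rot"]).as_matrix().round(3))
for n in ["scene","wrist","side"]:
    s=optics.snapshot(n); pickle.dump(s,open(f"{n}1.pkl","wb"))
    cv2.imwrite(f"pics/{n}1.png",s["img"][:,:,::-1])
E
```

```text
[ 0.52794524 -0.18170332  0.26018745] [-0.53304226  0.56257209 -0.15781851] -0.00012585860829377422
[[-0.002  0.982  0.191]
 [ 0.001  0.191 -0.982]
 [-1.    -0.002 -0.002]]
```

View pics/wrist1.png

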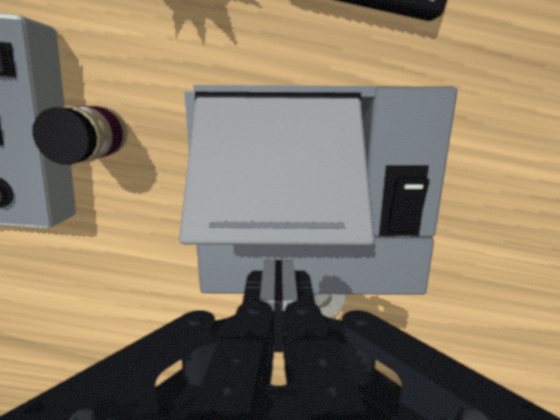

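View pics/side1.png

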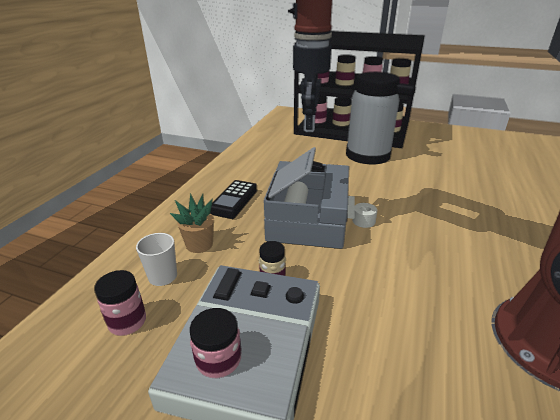

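Seen by the wrist camera, the fingertips are above the cover's front part at (280,262), and the rocker is at (407,200) with its white bar at (413,187). I'll pin down the rocker and key positions.

```bash
python3 - <<'E'
from h import *
sc,w=load("scene0.pkl"),load("wrist1.pkl")
P,e=tri(sc,(179.6,185.2),w,(413,187)); print(P.round(4),e)
p=np.array([.531,-.2149,0]);a=.1886
print((Rz(-a)@(P-p)).round(4))
for uv in [(413,187),(390,235),(421,235),(428,166),(385,166)]: print(uv,(Rz(-a)@(onz(w,uv,.133)-p)).round(4))
h=np.array([.6071,-.1653,.119]);th=.646
for yy in(-.065,.065):
  for e in(0,1):
    P=h+Rz(a)@(np.array([0,yy,0])+.12*e*np.array([-np.cos(th),0,np.sin(th)])+.004*np.array([np.sin(th),0,np.cos(th)])); print("cover",yy,e,proj(w,P))
cv2.imwrite("pics/c5.png",cv2.resize(cv2.imread("pics/wrist1.png")[150:250,360:460],None,fx=6,fy=6,interpolation=cv2.INTER_CUBIC))
E
```

```text
[ 0.5636 -0.2856  0.1354] 0.00030348633868944373
[ 0.0187 -0.0756  0.1354]
(413, 187) [ 0.0181 -0.0767  0.133 ]
(390, 235) [-0.0238 -0.0623  0.133 ]
(421, 235) [-0.0237 -0.0886  0.133 ]
(428, 166) [ 0.0354 -0.0866  0.133 ]
(385, 166) [ 0.0353 -0.0523  0.133 ]
cover -0.065 0 [[359.57650703  98.66558736]]
cover -0.065 1 [[373.34550869 248.1820866 ]]
cover 0.065 0 [[193.96737136  98.22867641]]
cover 0.065 1 [[178.51005161 247.54761401]]
```

View pics/c5.png

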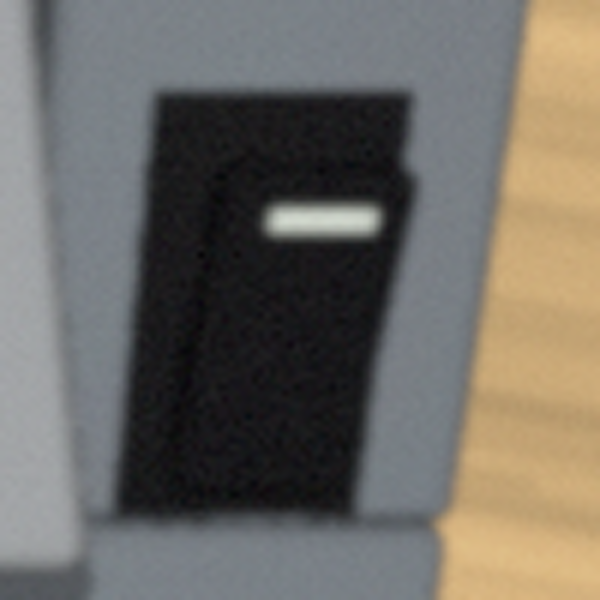

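The white bar triangulates to (0.5636, -0.2856, 0.135) with a 0.3 mm ray gap, so it sits at the rocker's "on" end. Next I push the cover down.

Emit:
step_arm([
  [[1, 40, 0, 0, 0], [1, 65, 0, 0, 0], [1, 73, 0, 0, 0], [1, 81, 0, 0, 0], [1, 89, 0, 0, 0], [1, 97, 0, 0, 0], [1, 105, 0, 0, 0], [1, 112, 0, 0, 0], [1, 119, 0, 0, 0], [1, 125, 0, 0, 0], [1, 130, 0, 0, 0], [1, 133, 0, 0, 0], [1, 135, 0, 0, 0], [1, 136, 0, 0, 0], [1, 137, 0, 0, 0], [1, 137, 0, 0, 0]],
])

```text
clock: 3.05
tcp_pos: [0.5277, -0.1816, 0.1235]
eef_rot: [0.45, 0.546, -0.45, 0.545]
ft_force: [0.1, -0.8, 0.5]
width: -0.0
```

```bash
python3 - <<'E'
from station import get_state, optics
import cv2,pickle,numpy as np
g=get_state();print(g["clock"],g["tcp_pos"],g["ft_force"])
A=[]
for n in ["scene","side"]:
    s=optics.snapshot(n); pickle.dump(s,open(f"{n}2.pkl","wb"))
    i=s["img"][:,:,::-1]
    A.append(cv2.resize(i[130:260,140:290] if n=="scene" else i[130:260,250:400],None,fx=2.6,fy=2.6,interpolation=cv2.INTER_CUBIC))
cv2.imwrite("pics/c6.png",np.hstack(A))
E
```

```text
3.05 [ 0.52769271 -0.18162156  0.12354818] [ 0.07659917 -0.77214386  0.49808657]
```

View pics/c6.png

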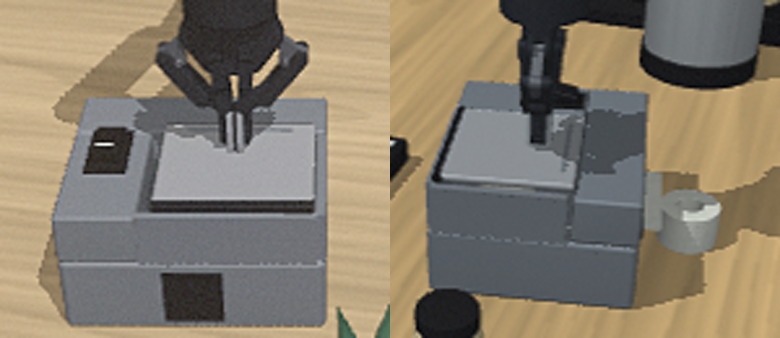

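The cover is nearly flat, but the force is only 0.5 N, so it isn't on its stop yet. I'll press further.

Emit:
step_arm([
  [[1, 1, 0, 0, 0], [1, 2, 0, 0, 0], [1, 3, 0, 0, 0], [1, 3, 0, 0, 0], [1, 3, 0, 0, 0], [1, 3, 0, 0, 0]],
])

```text
clock: 3.65
tcp_pos: [0.5282, -0.1819, 0.1229]
eef_rot: [0.45, 0.546, -0.45, 0.545]
ft_force: [-5.4, 1.1, 8.2]
width: -0.0003
```

It's on the firm stop: z = 0.1229 with 8 N. I'll hold briefly, lift, and move above the rocker end.

Emit:
step_arm([
  [[1, 2, 0, 0, 0], [1, 3, 0, 0, 0], [1, 3, 0, 0, 0], [1, 0, 0, 0, 0], [1, -25, 0, 0, 0], [1, -50, 0, 0, 0], [1, -50, 0, 0, 0], [1, -50, 0, 0, 0]],
])

```text
clock: 4.32
tcp_pos: [0.5298, -0.1827, 0.1751]
eef_rot: [0.451, 0.544, -0.449, 0.547]
ft_force: [-0.2, 1.3, -0.9]
width: -0.0001
```

```bash
python3 - <<'E'
from station import get_state, optics
import cv2,pickle,numpy as np
from scipy.spatial.transform import Rotation as R
g=get_state();t=g["tcp_pos"];print(g["clock"],t,g["ft_force"])
Q=R.from_quat(g["eef_rot"]).as_matrix()
print((Q.T@(np.array([.565,-.2855,.15])-t)*1000).round(1))
A=[]
for n in ["scene","side"]:
    s=optics.snapshot(n); pickle.dump(s,open(f"{n}3.pkl","wb"))
    i=s["img"][:,:,::-1]
    A.append(cv2.resize(i[130:260,140:290] if n=="scene" else i[130:260,250:400],None,fx=2.6,fy=2.6,interpolation=cv2.INTER_CUBIC))
cv2.imwrite("pics/c7.png",np.hstack(A))
E
```

```text
4.3167 [ 0.52981212 -0.18266693  0.17510339] [-0.22892261  1.26875229 -0.88548584]
[ 25.3  14.9 107.6]
```

View pics/c7.png

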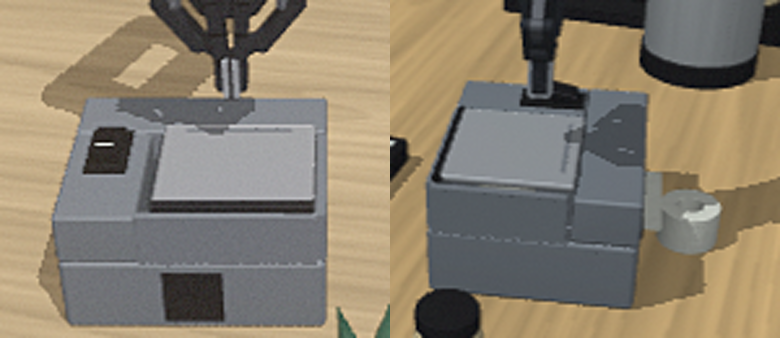

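The cover lies flat. Next I go over the rocker end and press.

Emit:
step_arm([
  [[1, 0, 18, 108, 0], [1, 0, 18, 108, 0], [1, 0, 18, 108, 0], [1, 0, 18, 108, 0], [1, 25, 18, 108, 0], [1, 33, 18, 108, 0], [1, 37, 18, 108, 0], [1, 40, 18, 108, 0], [1, 42, 18, 108, 0], [1, 44, 18, 108, 0], [1, 45, 18, 108, 0], [1, 46, 18, 108, 0], [1, 46, 18, 108, 0]],
])

```text
clock: 5.5
tcp_pos: [0.566, -0.2835, 0.1281]
eef_rot: [0.45, 0.546, -0.45, 0.545]
ft_force: [-2.2, 2.1, 7.4]
width: 0.0001
```

Emit:
step_arm([
  [[1, 2, 0, 0, 0], [1, 4, 0, 0, 0], [1, 5, 0, 0, 0], [1, 5, 0, 0, 0], [1, 5, 0, 0, 0], [1, 5, 0, 0, 0]],
])

```text
clock: 6.0
tcp_pos: [0.5664, -0.2836, 0.1278]
eef_rot: [0.45, 0.546, -0.45, 0.545]
ft_force: [-6.9, 3.1, 16.1]
width: 0.0004
```

It stopped firmly at z = 0.1278 with 16 N. I'll lift and check.

Emit:
step_arm([
  [[1, -20, 0, 0, 0], [1, -60, 0, 0, 0], [1, -90, 0, 0, 0], [1, -90, 0, 0, 0], [1, -90, 0, 0, 0]],
])

```text
clock: 6.42
tcp_pos: [0.5685, -0.2846, 0.2218]
eef_rot: [0.45, 0.543, -0.449, 0.548]
ft_force: [-0.3, 0.5, -0.4]
width: 0.0
```

```bash
python3 - <<'E'
from station import get_state, optics
import cv2,pickle,numpy as np
from scipy.spatial.transform import Rotation as R
g=get_state();t=g["tcp_pos"];print(g["clock"],t,g["ft_force"])
Q=R.from_quat(g["eef_rot"]).as_matrix();print(Q.round(3))
print((Q.T@(np.array([.5896,.1225,.16])-t)*1000).round(1))
A=[]
for n in ["scene","side","wrist"]:
    s=optics.snapshot(n); pickle.dump(s,open(f"{n}4.pkl","wb"))
    i=s["img"][:,:,::-1]
    if n=="wrist": cv2.imwrite("pics/w4.png",i);continue
    A.append(cv2.resize(i[130:260,140:290] if n=="scene" else i[130:260,250:400],None,fx=2.6,fy=2.6,interpolation=cv2.INTER_CUBIC))
cv2.imwrite("pics/c8.png",np.hstack(A))
E
```

```text
6.4167 [ 0.56850114 -0.28464107  0.22179474] [-0.26610217  0.51804826 -0.37223424]
[[ 0.006  0.981  0.191]
 [-0.003  0.192 -0.981]
 [-1.     0.005  0.004]]
[  60.6   98.3 -395.8]
```

View pics/c8.png

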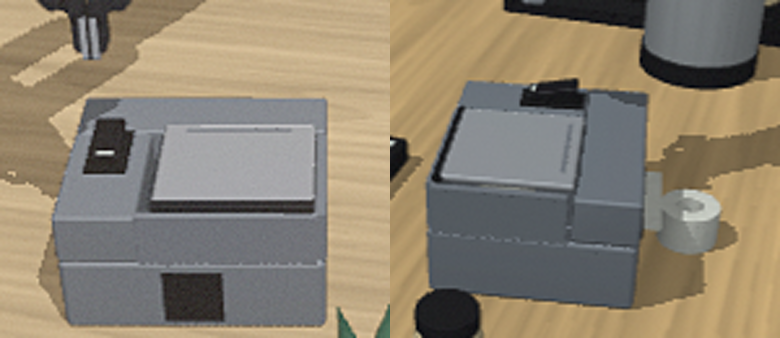

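View pics/w4.png

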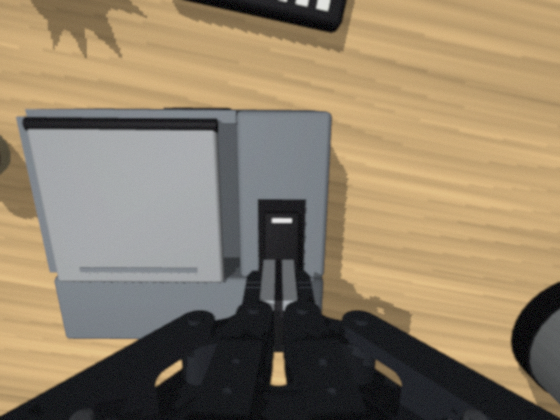

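The rocker has tipped over: its front end is now raised and the white bar sits low. I'll travel high over to the bar key and look again before pressing.

Emit:
step_arm([
  [[1, 0, 10, -40, 3], [1, 0, 20, -80, 3], [1, 0, 30, -120, 3], [1, 0, 40, -160, 3], [1, 0, 50, -200, 3], [1, 0, 60, -240, 3], [1, 0, 70, -280, 3], [1, 0, 80, -320, 3], [1, 0, 90, -360, 3], [1, 0, 98, -396, 3], [1, 0, 98, -396, 3], [1, 40, 98, -396, 3], [1, 60, 98, -396, 3], [1, 60, 98, -396, 3]],
])

```text
clock: 7.73
tcp_pos: [0.5799, 0.1243, 0.1491]
eef_rot: [0.46, 0.539, -0.467, 0.529]
ft_force: [-0.5, -0.4, -0.6]
width: -0.0002
```

```bash
python3 - <<'E'
from h import *
print(tri(load("scene4.pkl"),(140+103.5/2.6,130+152/2.6),load("wrist4.pkl"),(282,220)))
from station import get_state, optics
from scipy.spatial.transform import Rotation as R
g=get_state();t=g["tcp_pos"];print(g["clock"],t,g["ft_force"])
Q=R.from_quat(g["eef_rot"]).as_matrix();print(Q.round(3)); print((Q.T@(np.array([.5896,.1225,.075])-t)*1000).round(1))
for n in ["wrist","side"]:
    s=optics.snapshot(n); pickle.dump(s,open(f"{n}5.pkl","wb"))
    i=s["img"][:,:,::-1].copy(); cv2.imwrite(f"pics/{n}5.png",i)
    print(n,[ (proj(s,np.array(P))[0]).round(0).tolist() for P in [(.5896,.1225,.067),(.525,.114,.067),(.4607,.1058,.067)]])
E
```

```text
(array([ 0.56590383, -0.2854941 ,  0.12834434]), np.float64(0.0011018480855756617))
7.7333 [0.57988501 0.1242629  0.14905332] [-0.49549561 -0.37916079 -0.62790047]
[[-0.018  0.99   0.14 ]
 [ 0.001  0.14  -0.99 ]
 [-1.    -0.017 -0.004]]
[73.9 10.7  3.4]
wrist [[283.0, 208.0], [282.0, 290.0], [280.0, 360.0]]
side [[228.0, 280.0], [262.0, 286.0], [296.0, 291.0]]
```

View pics/wrist5.png

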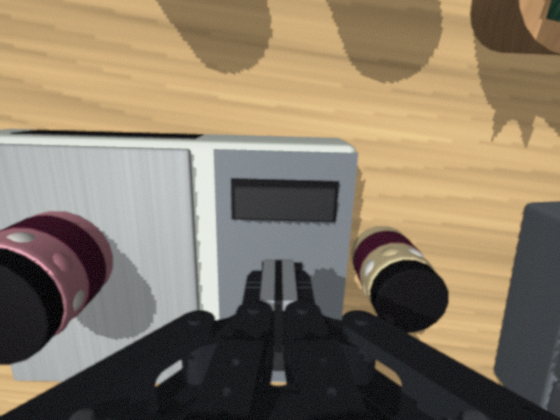

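View pics/side5.png

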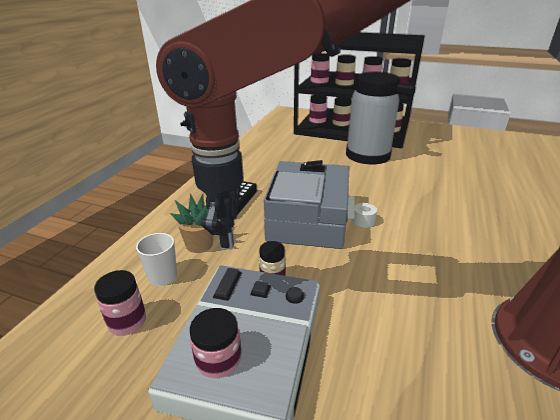

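The white bar has dropped by 7 mm, which matches "on". In the wrist view the bar key is centred at about (285,200), against a prediction of (283,208), so I'll refine it with a still arm.

Emit:
step_arm([
  [[1, 0, 10, 3, 0], [1, 0, 10, 3, 0], [1, 0, 10, 3, 0], [1, 0, 10, 3, 0]],
])

```text
clock: 8.17
tcp_pos: [0.5956, 0.1224, 0.1561]
eef_rot: [0.463, 0.536, -0.465, 0.532]
ft_force: [0.2, -0.2, -0.2]
width: -0.0001
```

```bash
python3 - <<'E'
from h import *
from station import get_state, optics
from scipy.spatial.transform import Rotation as R
g=get_state();t=g["tcp_pos"];print(g["clock"],t)
Q=R.from_quat(g["eef_rot"]).as_matrix();print(Q.round(3))
s=optics.snapshot("wrist"); pickle.dump(s,open("wrist6.pkl","wb"))
i=s["img"][:,:,::-1].copy(); print(proj(s,np.array([.5896,.1225,.067])),proj(s,t))
cv2.imwrite("pics/w6.png",cv2.resize(i[120:300,200:370],None,fx=3.3,fy=3.3,interpolation=cv2.INTER_CUBIC))
E
```

```text
8.1667 [0.59562303 0.12239477 0.15611818]
[[-0.005  0.99   0.139]
 [ 0.002  0.139 -0.99 ]
 [-1.    -0.005 -0.003]]
[[277.13147799 226.48419839]] [[277.90731159 279.6861823 ]]
```

View pics/w6.png

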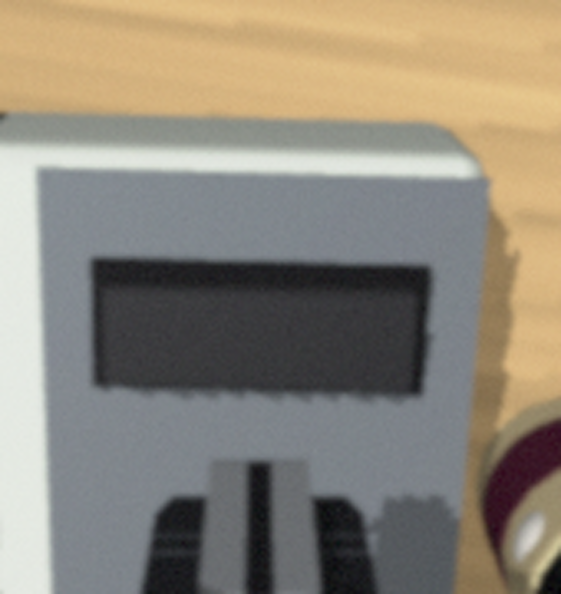

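```bash
python3 - <<'E'
from h import *
P=onz(load("wrist6.pkl"),(278.8,222.1),.067); print(P)
t=np.array([.5956,.1224,.156]); Q=np.array([[-.005,.99,.139],[.002,.139,-.99],[-1,-.005,-.003]])
print((Q.T@(P-t)*1000).round(1))
E
```

```text
[0.59311315 0.12176902 0.067     ]
[89.  -2.1  0.5]
```

Emit:
step_arm([
  [[1, 35, -3, 1, 0], [1, 65, -3, 1, 0], [1, 78, -3, 1, 0], [1, 83, -3, 1, 0], [1, 87, -3, 1, 0], [1, 90, -3, 1, 0], [1, 92, -3, 1, 0], [1, 94, -3, 1, 0], [1, 95, -3, 1, 0], [1, 95, -3, 1, 0], [1, 95, -3, 1, 0]],
])

```text
clock: 9.13
tcp_pos: [0.5929, 0.1214, 0.0626]
eef_rot: [0.464, 0.535, -0.464, 0.532]
ft_force: [-2.1, -0.3, 4.9]
width: 0.0001
```

The reading is 4.9 N at z = 0.0626. I'll press slightly more to confirm the bottom, hold, then release.

Emit:
step_arm([
  [[1, 2, 0, 0, 0], [1, 3, 0, 0, 0], [1, 4, 0, 0, 0], [1, 4, 0, 0, 0], [1, 4, 0, 0, 0]],
])

```text
clock: 9.55
tcp_pos: [0.5931, 0.1214, 0.0623]
eef_rot: [0.463, 0.536, -0.464, 0.532]
ft_force: [-9.0, -1.7, 18.2]
width: -0.0002
```

The key is firmly at the bottom, at 18 N. Now I lift.

Emit:
step_arm([
  [[1, -5, 0, 0, 0], [1, -30, 0, 0, 0], [1, -70, 0, 0, 0], [1, -110, 0, 0, 0], [1, -140, 0, 0, 0], [1, -160, 0, 0, 0], [1, -160, 0, 0, 0], [1, -160, 0, 0, 0], [1, -160, 0, 0, 0], [1, -160, 0, 0, 0]],
])

```text
clock: 10.38
tcp_pos: [0.5924, 0.1209, 0.2198]
eef_rot: [0.462, 0.536, -0.465, 0.531]
ft_force: [0.1, 0.0, -0.0]
width: -0.0002
```

```bash
python3 - <<'E'
from h import *
from station import get_state, optics
g=get_state();print(g["clock"],g["tcp_pos"],g["ft_force"])
for n in ["scene","side"]:
    s=optics.snapshot(n); cv2.imwrite(f"pics/{n}7.png",s["img"][:,:,::-1])
E
```

```text
10.3833 [0.5924461  0.12094595 0.21976482] [ 0.06805645  0.02624245 -0.00175687]
```

View pics/side7.png

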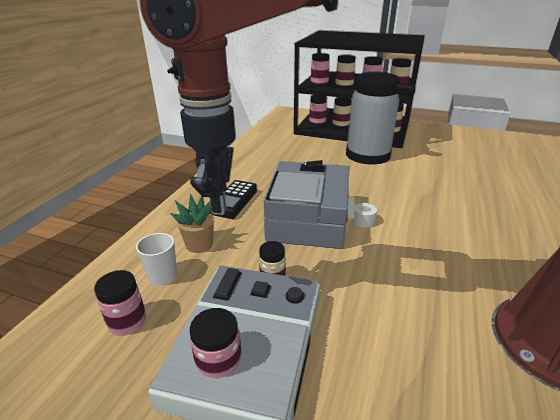

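View pics/scene7.png

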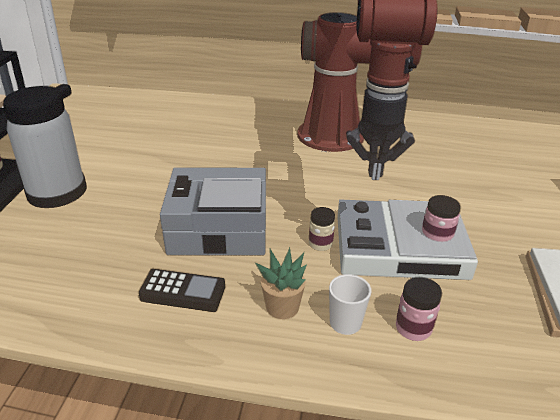

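The cover is shut at (232,193) and the rocker is on at (182,187). The bar key has sprung back at (366,243), and every loose thing is at its starting pixels. The gripper is clear of everything, so I'm handing in.

```bash
python3 -c "
from station import hand_in
print(hand_in())"
```

```text
the job is handed in; nothing more can be done
None
```

I did all three steps in order and handed the job in at about 10.4 s of the 56 s allowed; no verdict was reported.

- **Cover:** it was pushed shut onto its firm stop, with the fingertips at z = 0.1229 m and 8 N or more. The first push ended just short of shut, at only 0.5 N, so I pressed a second time.
- **Rocker:** pressed over to on, ending at 16 N against a firm stop. Its white bar measured 7 mm lower afterwards, as expected for on.
- **Bar key:** pressed to its firm stop at 18 N, then released. The fingertips ended at z = 0.0623 m, 4.7 mm below the key's nominal released height.

The last pictures showed the cover flat, the rocker on, and the keys up. The jars and other loose things were in their starting places by eye. The gripper was clear, with the wrist force near 0 N.

**Disagreement:** the wrist camera put the bar key about 3.5 mm further back than my first fit. I used the wrist camera's reading for the press.

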